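# Fluff the dusting brush and hold it level for inspection

### The arm

A 6-joint arm with a two-finger parallel gripper is mounted at the origin on the work surface. World frame = base frame: x ahead of the robot, y to its left, z up, the work surface at z = 0. Lengths are in m, angles in rad, forces in N, time in s.
With the tool pointing down it reaches from about 0.325 to 0.875 m from the base axis. Payload 4.4 kg.
Tool frame: the origin (TCP) lies on the front face of the gripper's body, between the roots of the fingers; the fingertips stand 73 mm ahead of it and the grasp point (between the pads) lies 54 mm ahead of it; z points along the fingers, y is the direction in which the jaws open and shut (so a half turn about z gives the same grasp; the last joint's range is limited). The gripper opens to 85 mm and grips with 20 to 120 N. Pads are 22 mm wide; open, the fingers measure 114 mm over their backs; the gripper's body (76 mm by 85 mm) begins 54 mm behind the grasp point. The pads swing forward as they close: fully open they stand 13 mm farther back than shut.
Start: joints at [-1.496, 0.207, 1.542, -0, 1.393, -0.15], TCP at [0.128, -0.561, 0.304] pointing down, gripper open.
Joint ranges: [-2.73, 2.73], [-0.86, 2.22], [0.23, 2.46], [-1.11, 4.25], [0.08, 2.63], [-2.82, 2.82]. Speed limits (rad/s): [2.79, 2.79, 3.14, 3.14, 3.14, 3.14].

### API

Orientations are given as a unit quaternion [x, y, z, w].
In Python, from rig import env gives the robot as it stands.
- The arm moves only by the tool apply_moves, never from a script. Its argument "steps" is text: rows parted by semicolons, each of 7 numbers parted by spaces: the turn, a rotation vector about the tool's x, y, z in rad, then the shift along the tool's x, y, z in mm, then the finger opening in mm, from 0 to 85.4. In form: wx wy wz tx ty tz gripper; .... A call has exactly 10 rows; each row is the pose to reach, as a shift and turn from the pose commanded when the call began, along the tool's axes at that moment; what a row does not reach only later rows make up. A row lasts 1/12 s, in which the tool goes at most 41.7 mm and 7.16 degrees, less where a joint would pass 70% of its speed; a pose out of reach is approached as far as the arm can. A call with a gripper value outside its range is refused whole. The fingers move at their own pace and stop on an object; the grip force is fixed at half the most. Time passes only in rows, so rows that repeat a pose let the fingers close, or fill a call up. It gives the time, the measured TCP pose, the force and the opening at its end, in the units of the state.
- env.state(): the state, without advancing time (a new reading comes with each control period).
- env.read_camera(name): name is "side" or "top" or "wrist"; returns a dict with "image" (384x512x3 uint8, red, green, blue), "mtx" (3x3 intrinsics, pixels), "T" (4x4, takes a point from camera to world coordinates); the wrist camera has in their place "T_tool_cam" (4x4, takes a point from camera to tool coordinates, whose origin is the TCP and whose axes are the flange's). Camera axes: x right, y up, looking along -z (the intrinsics and any distortion apply to the point x, -y, -z); pixel columns grow to the right and rows downward; lengths in m; the calibration is good to about 2 mm. A picture is of the moment at which its call begins: read the wrist's pose just before it. There is no depth.
- env.finish_job(): hands the job in, once; it reports no verdict.
The state is a dict: "clock": time; "q": joint angles; "qd": joint speeds; "tau": joint torques, N m; "tcp_pos": TCP position; "orientation": TCP orientation; "wrist_force": force on the tool from outside, world axes, zero at the start; "wrist_torque": the same for the moment, N m; "gripper_width": finger opening in m.
Only numpy, scipy, OpenCV 4.12 (cv2) and the standard library are available. Lean on these libraries where they do the work, as an engineer would, in place of code of your own. Each camera call takes 0.05 s, during which the arm holds its last target.

### The job

Take the long dusting brush with the square wooden handle, the tallest of the three brushes standing in glass jars, and fluff it by working it up and down twice inside its jar: each time raise it about 5 cm with the bristles still in the jar, then lower it back to the bottom. Then draw it right out, turn it until it is level, and keep it held up still with the whole brush at least 25 cm above the table; the program finishes while the gripper still holds it. Leave the jar standing in its place and do not disturb the other things.

Things in the scene. Friction and masses are not known exactly. Their poses are not given: they have to be found in the camera images.
- brush: the long dusting brush, 235 mm, about 80 g, standing loosely upright in its jar at any yaw, bristles down. Origin under the centre of the bristles, z along the brush to the handle's end. From the origin: stiff white bristle head 42 mm across, narrowing to 22 (0 to 58 mm), metal ferrule 23 across (58 to 78), square wooden handle 14 x 14 mm (78 to 235, faces square to its x and y)
- brush_grip (a point): a good place to grip: on the handle's centre line, 185 mm from the brush's origin and 50 mm below the handle's end; axes as the brush's. The handle stands 148 mm out of the jar
- brush_bristles (a point): the point at the centre of the underside of the bristles (the brush's origin)
- brush_end (a point): the centre of the handle's free end, 235 mm along the brush's z axis from the origin
- jar: the brush's clear glass jar, loose on the table, about 0.5 kg: round, 68 mm across outside, 60 mm inside, 95 mm high, 8 mm thick floor; origin at the centre of its underside, z up
- jar_floor (a point): the centre of the jar's inner floor, 8 mm above its underside and 87 mm below its rim; z up
- jar_b: glass jar, the same size as the brush's jar, holding brush_b; a bystander
- jar_c: glass jar, the same size as the brush's jar, holding brush_c; a bystander
- brush_b: bystander brush standing in jar_b: same bristle head, thin round handle 9 mm across, only 158 mm long in all (its top is 166 mm above the table); origin under its bristles, z towards the handle
- brush_c: bystander brush standing in jar_c: same bristle head, short round handle with a 26 mm ball on its end, 147 mm long in all (its top is 155 mm above the table); origin under its bristles, z towards the handle
- glass_plate: bystander: flat glass plate 80 x 100 x 6, lying between the robot and the jars
- powder_pot: bystander: small closed jar, 54 across, 50 high, beyond the jars
- tape_roll: bystander: roll of tape lying flat, 90 across, 30 high, beyond the jars
- lens: bystander: hand magnifier lying flat, 64 mm glass with a 100 mm handle, 8 thick; origin under the glass
- paper_cup: bystander: fluted white cup, 80 across the mouth, 70 high, at the far left, nearer the robot than the jars

How it is judged:
By the outcome, as a careful person would: the job done as asked, in the order asked, and still so for the second after the job is handed in, while the arm keeps its last pose, push and grip.
It also fails if it takes over 40 s, if anything falls off the work surface, if the arm or the gripper's body presses on something with over 40 N, if the wrist force passes 120 N, or if a joint passes its speed limit or range.

## Working session

There is one attempt and no reset: what is moved stays moved. The work goes in short steps, Python scripts to look and compute and a tool call to move; the robot and the scene stay as the last step left them, time stands still between calls to the robot, and variables do not carry over. Pictures are saved under pics/ and viewed, and the job is handed in when it is done.

Besides the shell and the picture viewer there is one more tool, called after "Emit:" as name(argument=value, ...) on one line, values as JSON. apply_moves: Moves the arm, as the interface text tells. Its arguments: {"type":"object","properties":{"steps":{"type":"string"}},"required":["steps"]}

```bash
mkdir -p pics; ls; python3 - <<'E'
from rig import env
import cv2,numpy as np,pickle
s=env.state();print(s)
for n in ["side","top","wrist"]:
    c=env.read_camera(n);cv2.imwrite(f"pics/{n}0.png",c["image"][:,:,::-1]);print(n,{k:np.round(v,4).tolist() for k,v in c.items() if k!="image"})
    pickle.dump(c,open(n+"0.pkl","wb"))
E
```

```text
pics
{'clock': 0.0, 'q': array([-1.49647682e+00,  2.07490926e-01,  1.54296363e+00,  1.04164382e-05,
        1.39351284e+00, -1.50517217e-01]), 'qd': array([ 5.14913197e-04,  1.26464322e-04,  1.05892570e-03,  1.99613206e-03,
        9.86200027e-06, -1.16447229e-04]), 'tau': array([ 1.42491306e-03, -3.83037722e+01, -2.91593242e+01, -2.85348534e-05,
        1.03158387e-02,  1.12220437e-05]), 'tcp_pos': array([ 0.12813161, -0.55992994,  0.30268071]), 'orientation': array([ 9.93687111e-01,  1.12180726e-01,  5.03481437e-05, -1.18630987e-03]), 'wrist_force': array([-0.09546349, -0.13702986, -0.01945586]), 'wrist_torque': array([-0.04439304, -0.0413681 , -0.03819852]), 'gripper_width': 0.08534423327807723}
side {'mtx': [[431.6548, 0.0, 252.2205], [0.0, 431.6548, 183.553], [0.0, 0.0, 1.0]], 'T': [[0.9968, 0.05, -0.0623, 0.5128], [-0.0799, 0.631, -0.7717, -0.7524], [0.0008, 0.7742, 0.6329, 0.8066], [0.0, 0.0, 0.0, 1.0]]}
top {'mtx': [[406.6701, 0.0, 251.508], [0.0, 406.6701, 197.3505], [0.0, 0.0, 1.0]], 'T': [[-0.0288, 0.9948, -0.0981, 0.4721], [-0.9993, -0.0262, 0.027, 0.0745], [0.0243, 0.0988, 0.9948, 1.0958], [0.0, 0.0, 0.0, 1.0]]}
wrist {'mtx': [[295.7472, 0.0, 253.069], [0.0, 295.7472, 195.019], [0.0, 0.0, 1.0]], 'T_tool_cam': [[-0.0005, 0.9594, 0.282, 0.0718], [1.0, 0.0002, 0.0009, -0.0007], [0.0008, 0.282, -0.9594, -0.0698], [0.0, 0.0, 0.0, 1.0]]}
```

View pics/side0.png

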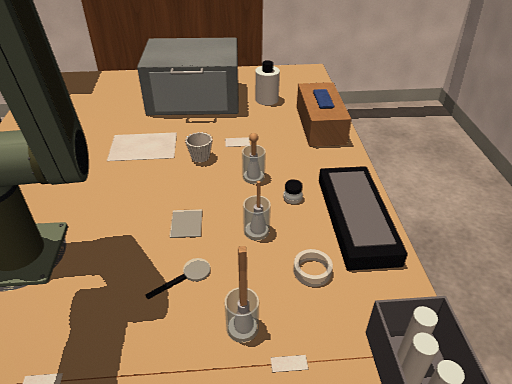

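View pics/top0.png

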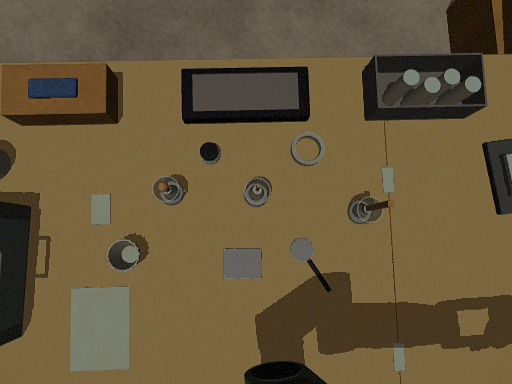

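View pics/wrist0.png

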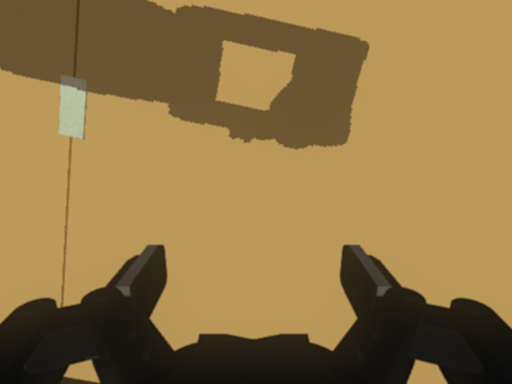

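The target brush is at side (242, 250–330) and top (365, 210), with its handle end near top (391, 203). I'll enlarge both views.

```bash
python3 - <<'E'
import cv2,pickle,numpy as np
a=pickle.load(open("side0.pkl","rb"))["image"][240:345,200:285,::-1]
b=pickle.load(open("top0.pkl","rb"))["image"][180:240,335:405,::-1]
a=cv2.resize(a,None,fx=5,fy=5,interpolation=cv2.INTER_CUBIC);b=cv2.resize(b,None,fx=5,fy=5,interpolation=cv2.INTER_CUBIC)
o=np.zeros((525,775,3),np.uint8);o[:,:425]=a;o[:300,425:]=b;cv2.imwrite("pics/crop0.png",o)
E
```

```text
(no output)
```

View pics/crop0.png

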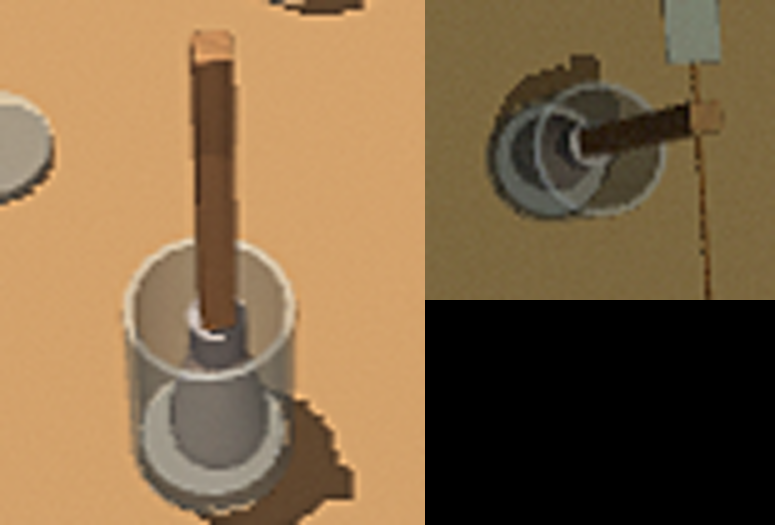

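```bash
cat > h.py <<'E'
import numpy as np,cv2,pickle
from scipy.optimize import least_squares
from scipy.spatial.transform import Rotation as R
def proj(c,P,T=None):
    T=c["T"] if T is None else T
    p=(np.atleast_2d(P)-T[:3,3])@T[:3,:3]
    p=p*[1,-1,-1]; q=p@np.array(c["mtx"]).T
    return q[:,:2]/q[:,2:]
def tri(cs,px):
    f=lambda X:np.concatenate([(proj(c,X)[0]-p) for c,p in zip(cs,px)])
    r=least_squares(f,[.5,-.2,.15]);return r.x,r.fun
def overlay(c,polys,name,box,f=6,T=None):
    x0,y0,x1,y1=box
    im=cv2.resize(c["image"][y0:y1,x0:x1,::-1],None,fx=f,fy=f,interpolation=cv2.INTER_CUBIC)
    for P in polys:
        q=((proj(c,P,T)-[x0,y0]+.5)*f-.5).astype(int);cv2.polylines(im,[q],False,(255,0,255),1)
    cv2.imwrite(name,im)
E
python3 - <<'E'
from h import *
s=pickle.load(open("side0.pkl","rb"));t=pickle.load(open("top0.pkl","rb"))
e,r=tri([s,t],[(242.2,249),(390.8,203.2)]);print("end",e,r)
j,r=tri([s,t],[(241.7,301.3),(369.6,209.3)]);print("rim",j,r)
print(proj(s,[[j[0],j[1],.086]]),proj(t,[[j[0],j[1],.086]]))
a=np.linspace(0,2*np.pi,60)
for yaw in (0,15,30,45,60,75):
    k=np.radians(yaw)+np.pi/4+np.arange(5)*np.pi/2
    sq=np.c_[e[0]+.0099*np.cos(k),e[1]+.0099*np.sin(k),0*k+.243]
    print(yaw,np.round((proj(s,sq[:4])-[200,240]+.5)*5).tolist(),np.round((proj(t,sq[:4])-[335,180]+.5)*5).tolist())
E
```

```text
end [ 0.53625113 -0.24376532  0.24349601] [-0.13904475  0.01638469 -0.00911386 -0.17066965]
rim [ 0.53331145 -0.24522421  0.09476583] [-0.01984635  0.00218167 -0.00149206 -0.02536141]
[[241.74560991 303.98390759]] [[368.50321742 209.51817992]]
0 [[232.0, 32.0], [192.0, 35.0], [194.0, 65.0], [234.0, 63.0]] [[264.0, 102.0], [266.0, 135.0], [298.0, 134.0], [296.0, 101.0]]
15 [[225.0, 29.0], [187.0, 39.0], [200.0, 68.0], [238.0, 58.0]] [[260.0, 107.0], [271.0, 138.0], [302.0, 129.0], [291.0, 97.0]]
30 [[218.0, 28.0], [185.0, 45.0], [207.0, 70.0], [241.0, 52.0]] [[258.0, 112.0], [276.0, 140.0], [304.0, 123.0], [286.0, 95.0]]
45 [[211.0, 27.0], [184.0, 50.0], [215.0, 70.0], [241.0, 47.0]] [[258.0, 118.0], [282.0, 141.0], [304.0, 117.0], [280.0, 95.0]]
60 [[204.0, 29.0], [186.0, 56.0], [222.0, 69.0], [240.0, 41.0]] [[259.0, 124.0], [288.0, 140.0], [303.0, 111.0], [274.0, 95.0]]
75 [[197.0, 31.0], [189.0, 61.0], [229.0, 66.0], [236.0, 37.0]] [[262.0, 130.0], [294.0, 138.0], [300.0, 106.0], [268.0, 98.0]]
```

```bash
cat >> h.py <<'E'
def rel(p0,R0,p1,R1):
    w=(R0.inv()*R1).as_rotvec(); t=R0.inv().apply(np.array(p1)-p0)*1000
    return np.round(w,4),np.round(t,1)
E
python3 - <<'E'
from h import *
s=pickle.load(open("side0.pkl","rb"));t=pickle.load(open("top0.pkl","rb"))
R0=R.from_quat([.99369,.11218,0,0])
print(rel([.128,-.561,.304],R0,[.536,-.244,.4],R.from_quat([1,0,0,0])))
e=np.array([.5362,-.2438]);b=e
a=np.linspace(0,2*np.pi,60)
P=[]
for z in (0.086,.243):
    k=np.pi/4+np.arange(5)*np.pi/2
    P.append(np.c_[e[0]+.0099*np.cos(k),e[1]+.0099*np.sin(k),0*k+z])
P.append(np.array([P[0][1],P[1][1]]))
for z in (0,.095): P.append(np.c_[.5333+.034*np.cos(a),-.2452+.034*np.sin(a),0*a+z])
overlay(s,P,"pics/os.png",(200,240,285,345));overlay(t,P,"pics/ot.png",(335,180,405,240))
E
```

```text
(array([0.    , 0.    , 0.2248]), array([ 468.4, -218.1,  -96. ]))
```

View pics/os.png

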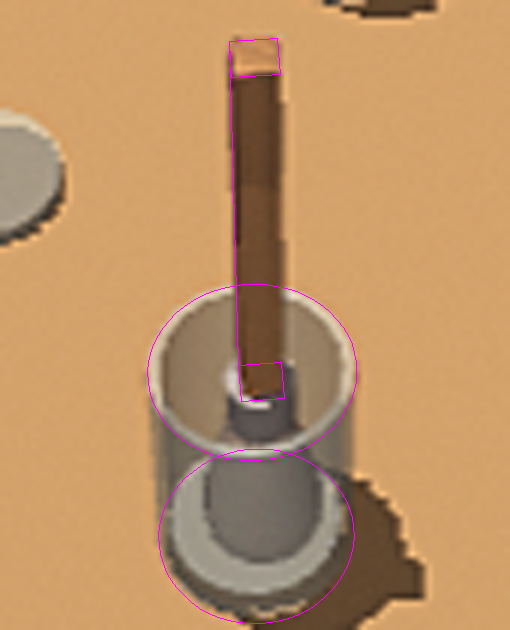

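View pics/ot.png

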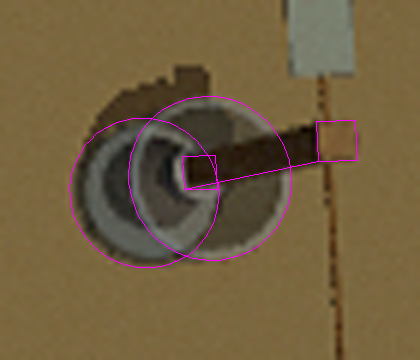

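The model overlay fits both views to about 1 px. The brush is upright near (0.536, −0.244) with yaw near 0. I'll rise first, then go above it.

Emit:
apply_moves(steps="0 0 0 0 0 -40 85; 0 0 0 0 0 -80 85; 0 0 0.05 40 -15 -96 85; 0 0 0.225 468 -218 -96 85; 0 0 0.225 468 -218 -96 85; 0 0 0.225 468 -218 -96 85; 0 0 0.225 468 -218 -96 85; 0 0 0.225 468 -218 -96 85; 0 0 0.225 468 -218 -96 85; 0 0 0.225 468 -218 -96 85")

```text
clock: 0.98
tcp_pos: [0.3896, -0.358, 0.3991]
orientation: [1.0, -0.0, -0.0, -0.0]
wrist_force: [0.0, -1.0, -0.5]
gripper_width: 0.0851
```

Emit:
apply_moves(steps="0 0 0 40 -31 0 85; 0 0 0 80 -62 0 85; 0 0 0 110 -85 0 85; 0 0 0 110 -85 0 85; 0 0 0 110 -85 0 85; 0 0 0 110 -85 0 85; 0 0 0 110 -85 0 85; 0 0 0 110 -85 0 85; 0 0 0 110 -85 0 85; 0 0 0 110 -85 0 85")

```text
clock: 1.82
tcp_pos: [0.4976, -0.2758, 0.3995]
orientation: [1.0, -0.001, -0.0, 0.0]
wrist_force: [-0.1, 0.3, -0.2]
gripper_width: 0.0847
```

```bash
cat > look.py <<'E'
import sys
from rig import env
from h import *
n=sys.argv[1]
s=env.state();c=env.read_camera("wrist");c["state"]=s
pickle.dump(c,open(f"w{n}.pkl","wb"));cv2.imwrite(f"pics/w{n}.png",c["image"][:,:,::-1])
print(s["clock"],s["tcp_pos"],s["orientation"],s["q"],s["wrist_force"],s["gripper_width"])
E
python3 look.py 1
```

```text
1.8167 [ 0.49759849 -0.27581317  0.39948177] [ 9.99999304e-01 -1.17482708e-03 -5.67637075e-06  1.06703010e-04] [-6.58152942e-01  1.36870808e-01  1.42685047e+00 -1.75921396e-04
  1.57775003e+00  9.14991805e-01] [-0.12506282  0.3377008  -0.23913574] 0.0846590994736412
```

View pics/w1.png

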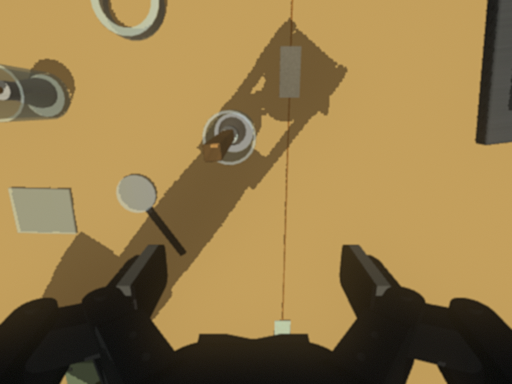

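The wrist view shows the handle end near (212, 152). I'll overlay the model on it to check x, y and yaw.

```bash
python3 - <<'E'
from h import *
c=pickle.load(open("w1.pkl","rb"));s=c["state"]
W=np.eye(4);W[:3,:3]=R.from_quat(s["orientation"]).as_matrix();W[:3,3]=s["tcp_pos"]
T=W@c["T_tool_cam"]
e=[.5362,-.2438];P=[]
for z in (0.1,.243):
    k=np.pi/4+np.arange(5)*np.pi/2
    P.append(np.c_[e[0]+.0099*np.cos(k),e[1]+.0099*np.sin(k),0*k+z])
overlay(c,P,"pics/ow1.png",(180,100,280,180),7,T)
im=cv2.resize(c["image"][130:170,190:240,::-1],None,fx=14,fy=14,interpolation=cv2.INTER_CUBIC)
im=np.clip(im.astype(float)*2.2,0,255).astype(np.uint8);cv2.imwrite("pics/zw1.png",im)
E
```

```text
(no output)
```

View pics/ow1.png

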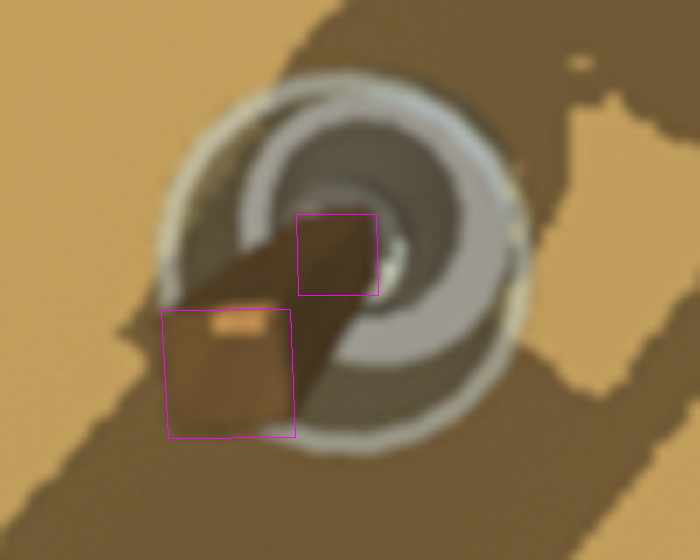

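View pics/zw1.png

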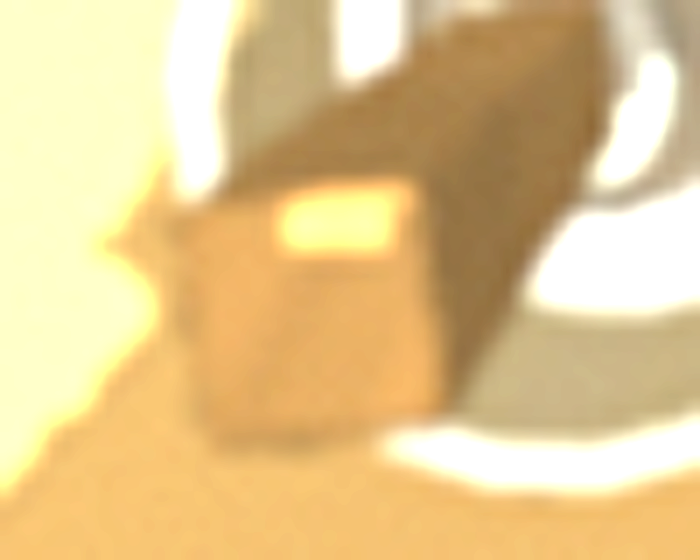

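The handle's yaw is about +6° and its centre is near (0.537, −0.2435). I'll turn to match and go down to the grip.

Emit:
apply_moves(steps="0 0 -0.1 39.4 -32.3 0 85; 0 0 -0.1 39.4 -32.3 0 85; 0 0 -0.1 39.4 -32.3 25 85; 0 0 -0.1 39.4 -32.3 50 85; 0 0 -0.1 39.4 -32.3 75 85; 0 0 -0.1 39.4 -32.3 100 85; 0 0 -0.1 39.4 -32.3 120 85; 0 0 -0.1 39.4 -32.3 135 85; 0 0 -0.1 39.4 -32.3 147 85; 0 0 -0.1 39.4 -32.3 147 85")

```text
clock: 2.7
tcp_pos: [0.5363, -0.2418, 0.2491]
orientation: [0.999, 0.05, -0.002, -0.002]
wrist_force: [-0.4, -0.4, 0.3]
gripper_width: 0.0849
```

```bash
python3 look.py 2; python3 - <<'E'
from rig import env
import cv2
for n in ("side",):
    c=env.read_camera(n);cv2.imwrite(f"pics/{n}2.png",cv2.resize(c["image"][150:350,160:330,::-1],None,fx=3,fy=3))
E
```

```text
2.7 [ 0.53632058 -0.24179882  0.24909318] [ 0.9987664   0.04956335 -0.00247375 -0.00173868] [-5.70590722e-01  2.86085583e-01  1.56078540e+00 -4.73030105e-05
  1.30076881e+00  9.01050573e-01] [-0.35842647 -0.35103487  0.28507102] 0.08489128899450459
```

View pics/w2.png

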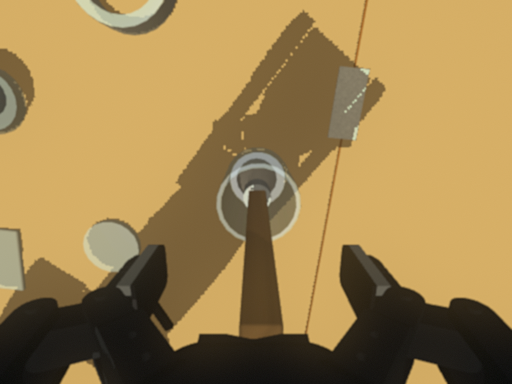

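View pics/side2.png

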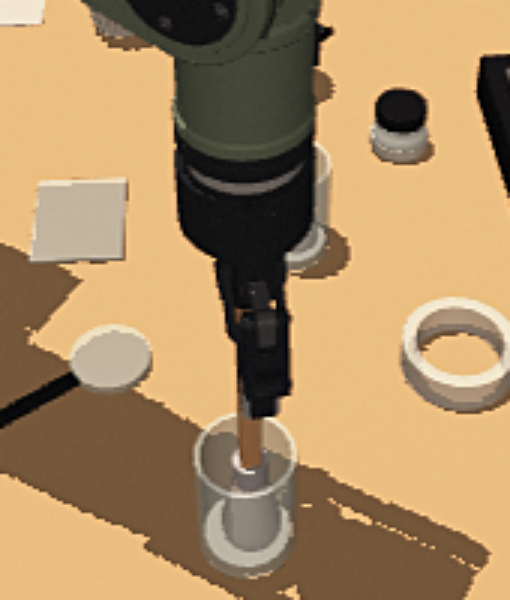

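```bash
python3 - <<'E'
from h import *
s=pickle.load(open("side0.pkl","rb"));c=pickle.load(open("w2.pkl","rb"));st=c["state"]
Q=R.from_quat(st["orientation"])
for y in (-.05,-.043,0.05):
  for z in (.041,.06):
    p=st["tcp_pos"]+Q.apply([0,y,z]);print(y,z,p,(proj(s,p)[0]-[160,150]+.5)*3)
p=[.537,-.2435,.17];print((proj(s,p)[0]-[160,150]+.5)*3)
W=np.eye(4);W[:3,:3]=Q.as_matrix();W[:3,3]=st["tcp_pos"]
T=W@c["T_tool_cam"];P=[]
for z in (.1,.16,.2,.215):
    k=np.pi/4+np.arange(5)*np.pi/2+.1
    P.append(np.c_[.537+.0099*np.cos(k),-.2435+.0099*np.sin(k),0*k+z])
overlay(c,P,"pics/ow2.png",(200,140,320,340),3,T)
E
```

```text
-0.05 0.041 [ 0.53116112 -0.19191243  0.20827984] [235.27364459 275.27591102]
-0.05 0.06 [ 0.53106396 -0.1918511   0.18928019] [235.71849491 295.79376506]
-0.043 0.041 [ 0.5318541  -0.198878    0.20825381] [236.99242493 283.44515955]
-0.043 0.06 [ 0.53175693 -0.19881667  0.18925416] [237.41484117 303.97581402]
0.05 0.041 [ 0.54106071 -0.29142052  0.20790801] [262.18231137 403.17101291]
0.05 0.06 [ 0.54096355 -0.29135919  0.18890836] [262.23847496 423.70855482]
[250.55706282 379.12898322]
```

View pics/ow2.png

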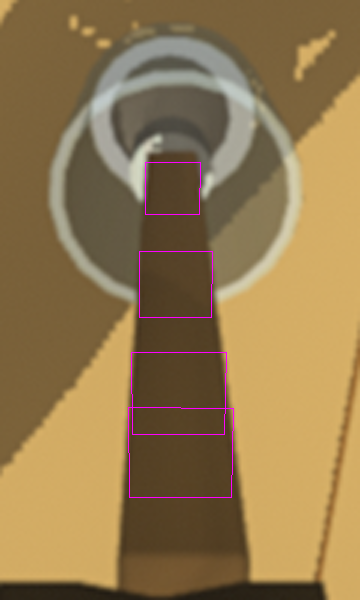

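Pads straddle the handle; closing.

Emit:
apply_moves(steps="0 0 0 0 0 0 60; 0 0 0 0 0 0 40; 0 0 0 0 0 0 20; 0 0 0 0 0 0 5; 0 0 0 0 0 0 5; 0 0 0 0 0 0 5; 0 0 0 0 0 0 5; 0 0 0 0 0 0 5; 0 0 0 0 0 0 5; 0 0 0 0 0 0 5")

```text
clock: 3.63
tcp_pos: [0.5381, -0.2427, 0.2527]
orientation: [0.999, 0.05, 0.0, 0.0]
wrist_force: [0.2, -0.5, 2.6]
gripper_width: 0.0133
```

```bash
python3 look.py 3
```

```text
3.6333 [ 0.53810839 -0.24269551  0.25274895] [9.98756421e-01 4.98537573e-02 3.46726198e-04 3.05328596e-04] [-5.70209215e-01  2.83122274e-01  1.55654986e+00 -9.75317634e-05
  1.30100132e+00  9.00864190e-01] [ 0.18141551 -0.50865901  2.64690888] 0.013347578582577579
```

View pics/w3.png

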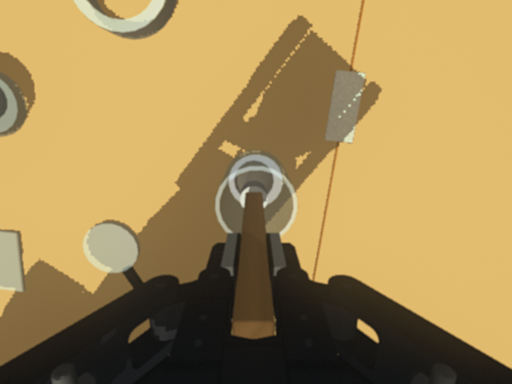

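Gripped: opening 13.3 mm, and the handle's end is visible clear of the body. First stroke up.

Emit:
apply_moves(steps="0 0 0 0 0 -5 5; 0 0 0 0 0 -14 5; 0 0 0 0 0 -24 5; 0 0 0 0 0 -34 5; 0 0 0 0 0 -44 5; 0 0 0 0 0 -50 5; 0 0 0 0 0 -51 5; 0 0 0 0 0 -51 5; 0 0 0 0 0 -51 5; 0 0 0 0 0 -51 5")

```text
clock: 4.52
tcp_pos: [0.5375, -0.2423, 0.3026]
orientation: [0.999, 0.05, -0.001, -0.0]
wrist_force: [0.2, -0.1, -1.1]
gripper_width: 0.013
```

```bash
python3 look.py 4;  python3 - <<'E'
from rig import env
import cv2
for n in ("side",):
    c=env.read_camera(n);cv2.imwrite(f"pics/{n}4.png",cv2.resize(c["image"][150:350,160:330,::-1],None,fx=3,fy=3))
E
```

```text
4.5167 [ 0.53750689 -0.24226626  0.30255606] [ 9.98756238e-01  4.98532540e-02 -6.36637753e-04 -4.73549835e-04] [-5.70198493e-01  2.39036810e-01  1.50499343e+00  3.13519683e-05
  1.39914900e+00  9.00844568e-01] [ 0.2169947  -0.06042765 -1.06600286] 0.013024635299845122
```

View pics/side4.png

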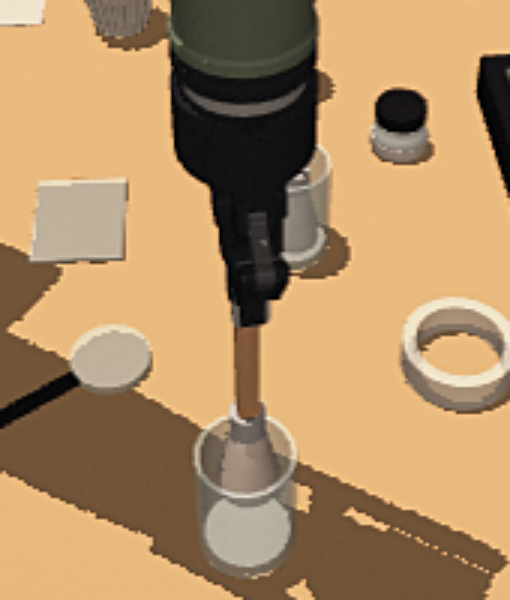

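View pics/w4.png

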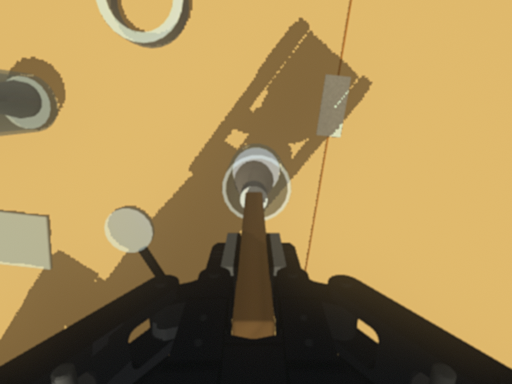

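The brush is up about 50 mm with its bristles still in the jar (side view), and there is no slip. Lowering.

Emit:
apply_moves(steps="0 0 0 0 0 8 5; 0 0 0 0 0 17 5; 0 0 0 0 0 26 5; 0 0 0 0 0 35 5; 0 0 0 0 0 42 5; 0 0 0 0 0 47 5; 0 0 0 0 0 50 5; 0 0 0 0 0 51 5; 0 0 0 0 0 51.5 5; 0 0 0 0 0 51.5 5")

```text
clock: 5.45
tcp_pos: [0.5381, -0.2425, 0.2527]
orientation: [0.999, 0.05, 0.0, 0.0]
wrist_force: [-1.5, 0.4, 5.1]
gripper_width: 0.0134
```

```bash
python3 look.py 5
```

```text
5.45 [ 0.5381385  -0.24254233  0.25274803] [9.98754044e-01 4.99015154e-02 3.97208737e-04 2.02752135e-04] [-5.70054564e-01  2.83053075e-01  1.55664033e+00  1.36468949e-04
  1.30101708e+00  9.00860941e-01] [-1.52929487  0.35640656  5.1268757 ] 0.013418226456960034
```

It is on the bottom: 5 N contact at the same height as before. Second stroke.

Emit:
apply_moves(steps="0 0 0 0 0 -5 5; 0 0 0 0 0 -14 5; 0 0 0 0 0 -24 5; 0 0 0 0 0 -34 5; 0 0 0 0 0 -44 5; 0 0 0 0 0 -50 5; 0 0 0 0 0 -51.5 5; 0 0 0 0 0 -51.5 5; 0 0 0 0 0 -51.5 5; 0 0 0 0 0 -51.5 5")

```text
clock: 6.33
tcp_pos: [0.5375, -0.2423, 0.3026]
orientation: [0.999, 0.05, -0.001, -0.0]
wrist_force: [-0.3, -0.3, -1.8]
gripper_width: 0.0129
```

Emit:
apply_moves(steps="0 0 0 0 0 8 5; 0 0 0 0 0 17 5; 0 0 0 0 0 26 5; 0 0 0 0 0 35 5; 0 0 0 0 0 42 5; 0 0 0 0 0 47 5; 0 0 0 0 0 50 5; 0 0 0 0 0 51 5; 0 0 0 0 0 51.5 5; 0 0 0 0 0 51.5 5")

```text
clock: 7.17
tcp_pos: [0.5381, -0.2425, 0.2528]
orientation: [0.999, 0.05, 0.0, 0.0]
wrist_force: [-0.9, 0.6, 3.9]
gripper_width: 0.0132
```

```bash
python3 look.py 6;  python3 - <<'E'
from rig import env
import cv2
for n in ("side",):
    c=env.read_camera(n);cv2.imwrite(f"pics/{n}6.png",cv2.resize(c["image"][150:350,160:330,::-1],None,fx=3,fy=3))
E
```

```text
7.1667 [ 0.53811248 -0.24254397  0.25276694] [9.98754713e-01 4.98882822e-02 3.85213126e-04 1.82619588e-04] [-5.70088823e-01  2.83007429e-01  1.55665724e+00  1.56023019e-04
  1.30108873e+00  9.00847987e-01] [-0.93931828  0.64181027  3.93398405] 0.013224845058220504
```

View pics/side6.png

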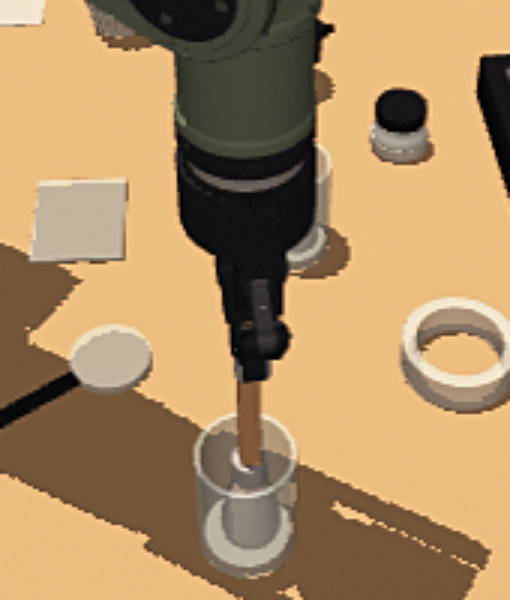

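Two strokes are done: contact force at the bottom again, jar unmoved. I'll draw it straight up 250 mm.

Emit:
apply_moves(steps="0 0 0 0 0 -8 5; 0 0 0 0 0 -25 5; 0 0 0 0 0 -50 5; 0 0 0 0 0 -80 5; 0 0 0 0 0 -110 5; 0 0 0 0 0 -140 5; 0 0 0 0 0 -170 5; 0 0 0 0 0 -200 5; 0 0 0 0 0 -230 5; 0 0 0 0 0 -250 5")

```text
clock: 8.1
tcp_pos: [0.5381, -0.2427, 0.5056]
orientation: [0.999, 0.05, 0.002, 0.002]
wrist_force: [0.5, -0.6, -0.1]
gripper_width: 0.0133
```

```bash
python3 look.py 7; python3 - <<'E'
from h import *
D=[pickle.load(open(f"w{i}.pkl","rb"))["state"] for i in range(1,8)]
D.append(dict(q=[-1.49647682,.207490926,1.54296363,0,1.39351284,-.1505],tcp_pos=np.array([.12813,-.55993,.30268])))
A=[];b=[]
for s in D:
    q=s["q"];a,f,t=q[1],q[1]+q[2],q[1]+q[2]+q[4];p=s["tcp_pos"]
    A.append([0,np.sin(a),np.sin(f),np.cos(f)*-1,np.sin(t)]);b.append(np.hypot(p[0],p[1]))
    A.append([1,np.cos(a),np.cos(f),np.sin(f),np.cos(t)]);b.append(p[2])
x,r,k,sv=np.linalg.lstsq(np.array(A),np.array(b),rcond=None);print(x,r,sv, np.array(A)@x-b)
E
```

```text
8.1 [ 0.53811675 -0.24273412  0.50558796] [0.99875441 0.04982809 0.00205493 0.00159933] [-5.70206684e-01  1.64830580e-01  1.18546174e+00 -2.20132846e-04
  1.78609686e+00  9.00844249e-01] [ 0.52680483 -0.64586048 -0.10765206] 0.013254864340998426
[ 0.18205197  0.4741498   0.50238285 -0.10020623  0.15497569] [5.37390571e-06] [5.61752602e+00 2.87920256e+00 3.81172217e-01 9.10070731e-02
 4.41834831e-03] [-1.13345969e-03  6.60599228e-04  6.04082813e-04 -4.87415305e-04
  4.81651471e-06 -4.62439086e-04  2.64044825e-05 -1.13033934e-04
 -1.81097037e-06 -4.62089581e-04  4.07981113e-07 -4.61812382e-04
  4.13470048e-04  1.31561564e-03 -7.03016396e-04  1.05754171e-05]
```

It's fully out, bristles at about 0.26 m. To level it I'll swing the tool sideways about the radial axis, testing a small turn first to see which way joint 4 goes.

Emit:
apply_moves(steps="0.03 0.0175 0 3 -5 -5 5; 0.09 0.0525 0 10 -18 -16 5; 0.15 0.0875 0 17 -30 -26 5; 0.21 0.1225 0 24 -42 -36 5; 0.27 0.1575 0 30 -52 -45 5; 0.303 0.175 0 34 -60 -52 5; 0.303 0.175 0 34 -60 -52 5; 0.303 0.175 0 34 -60 -52 5; 0.303 0.175 0 34 -60 -52 5; 0.303 0.175 0 34 -60 -52 5")

```text
clock: 8.98
tcp_pos: [0.5656, -0.1796, 0.5529]
orientation: [0.984, 0.049, 0.079, -0.155]
wrist_force: [0.6, -0.1, -1.1]
gripper_width: 0.0132
```

```bash
python3 look.py 8; python3 - <<'E'
from h import *
s=pickle.load(open("w8.pkl","rb"))["state"];Q=R.from_quat(s["orientation"])
print(Q.as_matrix().round(3))
u=np.array([np.cos(s["q"][0]),np.sin(s["q"][0]),0]);print(Q.inv().apply(u),Q.inv().apply([0,0,1]))
E
```

```text
8.9833 [ 0.56564678 -0.17960291  0.55286736] [ 0.98359436  0.04886663  0.07868141 -0.15480127] [-0.59478329  0.17163043  1.113353    0.36374047  1.89842883  0.98769502] [ 0.55932469 -0.14909859 -1.13772634] 0.013176508288374694
[[ 0.983  0.12   0.14 ]
 [ 0.072 -0.947  0.312]
 [ 0.17  -0.297 -0.94 ]]
[ 0.77384418  0.63059649 -0.05927263] [ 0.16991041 -0.29683352 -0.93969161]
```

View pics/w8.png

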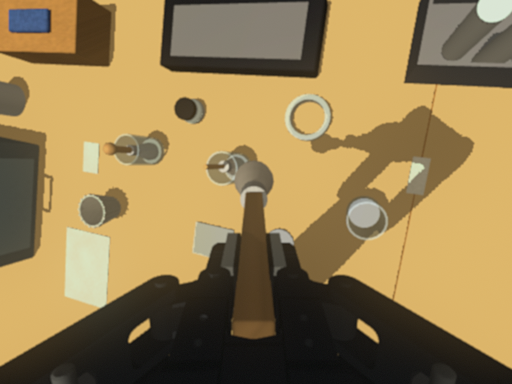

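Joint 4 turns the right way (+0.36), and the empty jar stands at wrist px (367, 218). Working out the rest of the swing.

```bash
python3 - <<'E'
from h import *
s=pickle.load(open("w8.pkl","rb"))["state"];Q=R.from_quat(s["orientation"])
L=np.array([np.cos(np.radians(65.7)),np.sin(np.radians(65.7)),0])
print(Q.inv().apply(.114*L+[0,0,.065])*1000, .8*np.array([.866,.5]))
E
```

```text
[  64.60880613 -112.06584045  -22.08958068] [0.6928 0.4   ]
```

Emit:
apply_moves(steps="0.035 0.02 0 3 -6 -1 5; 0.105 0.06 0 10 -17 -3 5; 0.19 0.11 0 18 -31 -6 5; 0.277 0.16 0 26 -45 -9 5; 0.364 0.21 0 34 -59 -12 5; 0.45 0.26 0 42 -73 -14 5; 0.537 0.31 0 50 -87 -17 5; 0.624 0.36 0 58 -101 -20 5; 0.693 0.4 0 65 -112 -22 5; 0.693 0.4 0 65 -112 -22 5")

```text
clock: 9.87
tcp_pos: [0.6131, -0.075, 0.6171]
orientation: [0.838, 0.041, 0.247, -0.485]
wrist_force: [0.1, -0.2, -1.9]
gripper_width: 0.0129
```

```bash
python3 look.py 9; python3 - <<'E'
from h import *
s=pickle.load(open("w9.pkl","rb"))["state"];Q=R.from_quat(s["orientation"])
z=Q.apply([0,0,1]);print(z,np.degrees(np.arcsin(z[2])))
# minimal turn to level
h=np.array([z[0],z[1],0]);h/=np.linalg.norm(h)
ax=np.cross(z,h);w=ax/np.linalg.norm(ax)*np.arccos(z@h);print("w tool",Q.inv().apply(w))
print("up30,left20",Q.inv().apply(np.array([0,0,30])+20*h))
E
```

```text
9.8667 [ 0.61306229 -0.07499978  0.61709743] [ 0.83776953  0.04101609  0.24695933 -0.48525352] [-0.63536526  0.16978666  1.24430376  1.17605459  1.82834261  1.11044757] [ 0.13988007 -0.17382789 -1.93702565] 0.012869421800838214
[ 0.37398361  0.83331984 -0.40708022] -24.021550324939508
w tool [ 3.63903368e-01  2.08204743e-01 -8.50538694e-19]
up30,left20 [ 17.65106455 -30.85079493   6.05544157]
```

Emit:
apply_moves(steps="0.04 0.023 0 2 -3 1 5; 0.11 0.063 0 5 -9 2 5; 0.18 0.103 0 9 -15 3 5; 0.25 0.144 0 13 -22 4 5; 0.31 0.178 0 16 -27 5 5; 0.35 0.201 0 18 -30 6 5; 0.365 0.209 0 18 -31 6 5; 0.365 0.209 0 18 -31 6 5; 0.365 0.209 0 18 -31 6 5; 0.365 0.209 0 18 -31 6 5")

```text
clock: 10.75
tcp_pos: [0.6212, -0.0573, 0.6496]
orientation: [0.707, 0.036, 0.322, -0.629]
wrist_force: [-0.7, 0.1, -0.9]
gripper_width: 0.013
```

```bash
python3 look.py 10; python3 - <<'E'
from h import *
from rig import env
s=pickle.load(open("w10.pkl","rb"))["state"];Q=R.from_quat(s["orientation"])
z=Q.apply([0,0,1]);print(z,np.degrees(np.arcsin(z[2])),s["qd"])
for n in ("side","top"):
    c=env.read_camera(n);cv2.imwrite(f"pics/{n}10.png",c["image"][:,:,::-1]);pickle.dump(c,open(n+"10.pkl","wb"))
E
```

```text
10.75 [ 0.62119995 -0.05731038  0.64959284] [ 0.70687756  0.03613839  0.32210395 -0.62870278] [-0.63803389  0.18378532  1.35879265  1.57496739  1.78641511  1.07471035] [-0.67867816  0.108046   -0.85188644] 0.013047638618862678
[ 0.40993548  0.91211241 -0.00196372] -0.11251313540571857 [ 0.00075527 -0.00188517 -0.00109398  0.00667198 -0.00120623  0.00012132]
```

View pics/w10.png

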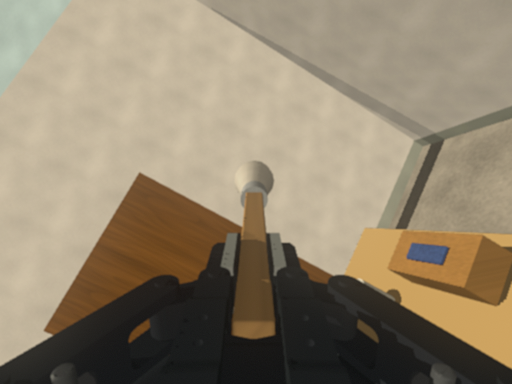

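View pics/side10.png

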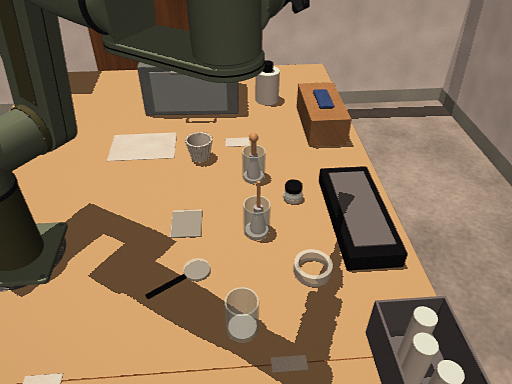

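View pics/top10.png

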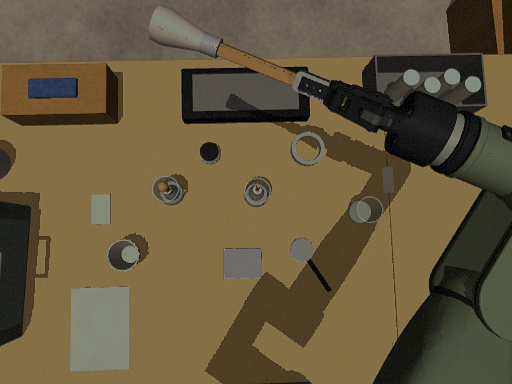

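The brush is held level and high, the jar is empty and standing, and everything else is unmoved. Last, I'll check the brush's own tilt within the grip.

```bash
python3 - <<'E'
from h import *
c=pickle.load(open("w10.pkl","rb"));s=c["state"];Q=R.from_quat(s["orientation"])
T=c["T_tool_cam"];a=np.linspace(0,2*np.pi,40);P=[]
ci=lambda r,z:np.c_[r*np.cos(a),r*np.sin(a),0*a+z]
z0=.2447
P+=[ci(.021,z0),ci(.0115,z0-.078),ci(.0115,z0-.058)]
k=np.pi/4+np.arange(5)*np.pi/2
for z in (z0-.08,z0-.235):P.append(np.c_[.0099*np.cos(k),.0099*np.sin(k),0*k+z])
overlay(c,P,"pics/ow10.png",(200,140,310,350),3,T)
n=Q.apply([0,0,1]);print("up in tool",Q.inv().apply([0,0,1]))
s0=pickle.load(open("side0.pkl","rb"));s1=pickle.load(open("side10.pkl","rb"))
d=np.abs(s0["image"].astype(int)-s1["image"]).max(2)
E
```

```text
up in tool [ 0.50081671 -0.86555113 -0.00196372]
```

View pics/ow10.png

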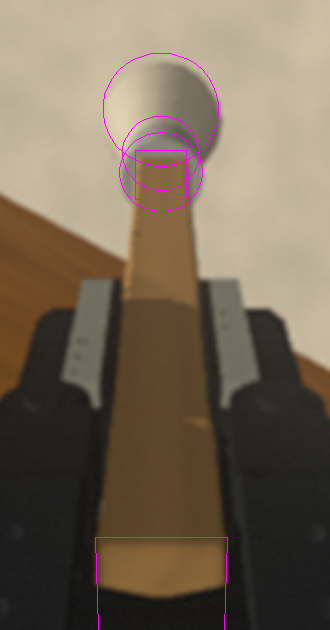

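The brush tips about 0.6° in the grip, with its bristles roughly 2–3 mm low. I'll trim that and let it settle.

Emit:
apply_moves(steps="0.005 0.003 0 0 0 0 5; 0.01 0.006 0 0 0 0 5; 0.01 0.006 0 0 0 0 5; 0.01 0.006 0 0 0 0 5; 0.01 0.006 0 0 0 0 5; 0.01 0.006 0 0 0 0 5; 0.01 0.006 0 0 0 0 5; 0.01 0.006 0 0 0 0 5; 0.01 0.006 0 0 0 0 5; 0.01 0.006 0 0 0 0 5")

```text
clock: 11.73
tcp_pos: [0.6213, -0.0572, 0.6492]
orientation: [0.702, 0.035, 0.324, -0.633]
wrist_force: [-0.1, -0.6, -0.3]
gripper_width: 0.0134
```

```bash
python3 look.py 11; python3 - <<'E'
from rig import env
s=env.state();print(s["qd"]);print(env.finish_job())
E
```

```text
11.7333 [ 0.62128752 -0.05720372  0.64918046] [ 0.70212787  0.03542344  0.32392425 -0.63311509] [-0.63778281  0.18508447  1.36464168  1.5871956   1.78576365  1.07155969] [-0.05400599 -0.55940337 -0.2836246 ] 0.013440399519377326
[ 0.00089454  0.00140945 -0.00176765 -0.00021439  0.00057095  0.00231159]
the job is handed in; nothing more can be done
None
```

The brush is fluffed, out of its jar and held level and still at about 0.65 m, and the job was handed in at about 12 s with the gripper still closed on it.

- **Fluffing:** I raised it about 50 mm and lowered it back to the bottom twice. The bristles stayed in the jar (seen in the side view on the first stroke; the second made the same moves). Both times the brush touched bottom with 4–5 N, at the same height as before.
- **Levelling:** I drew it straight up, then swung the tool sideways until the brush was level. The wrist picture showed the brush tipped about 0.6° in the grip, so I turned the tool slightly to correct it. I didn't re-measure the brush's tilt in a picture after that.
- **Last checks:** The opening was 13.4 mm on the 14 mm handle and the joint speeds were near zero. In the last side and top pictures, taken just before the small levelling turn, the jar stood empty in its place and the other things looked unmoved. No check failed.

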